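Knock the stuck steel pin out of the bamboo pin box

ROBOT

A 6-joint arm with a two-finger parallel gripper is mounted at the origin on the work surface. World frame = base frame: x ahead of the robot, y to its left, z up, the work surface at z = 0. Lengths are in m, angles in rad, forces in N, time in s.
With the tool pointing down it reaches from about 0.275 to 0.775 m from the base axis. Payload 14.6 kg.
Tool frame: the origin (TCP) lies at the very end of the fingers, on their centre line; the grasp point (between the pads) lies 19 mm behind it; z points along the fingers, y is the direction in which the jaws open and shut (so a half turn about z gives the same grasp; the last joint's range is limited). The gripper opens to 85 mm and grips with 20 to 120 N. Pads are 22 mm wide; open, the fingers measure 114 mm over their backs; the gripper's body (76 mm by 85 mm) begins 54 mm behind the grasp point. The pads swing forward as they close: fully open they stand 13 mm farther back than shut.
Start: joints at [-1.46, 0.263, -0.048, 1.259, 0, 1.415], TCP at [0.138, -0.507, 0.191] pointing down, gripper open.
Joint ranges: [-2.65, 2.65], [-0.89, 1.7], [-1.18, 1.37], [-2.13, 2.11], [-1.35, 1.29], [-3.14, 3.14]. Speed limits (rad/s): [1.89, 1.89, 2.57, 2.79, 3.14, 3.14].

INTERFACE

Orientations are given as a rotation vector (axis times angle).
In Python, from station import * gives the robot as it stands. Calls block until the motion is done:
- reach(position, orientation): joint-space move of the TCP to a pose.
- line_to(position, rotation=None, velocity=0.15, max_force=None): straight line of the TCP; rotation=None keeps the orientation; velocity is the mean speed in m/s. With max_force (N) it stops when the force on the tool has changed by that much, and returns True; else False.
- move_j(angles): joint-space move.
- grip(opening): finger opening in m; the grip force is fixed at half the most; returns when the fingers have stopped.
- wait(seconds).
- ik(position, orientation): joint angles nearest the present ones, or None.
- read_state(): the state.
- read_camera(name): name is "side" or "top"; returns the picture (384x512x3 uint8, blue, green, red); there is no depth.
- camera_params(name): a dict with "intrinsics" (3x3 intrinsics, pixels), "k1" (the pictures are not rectified: a ray, as slopes to the right and down, at radius r is drawn at 1 + k1 r^2 times it, then the intrinsics apply), "rvec" (rotation vector, rad) and "tvec" (3), from world to camera coordinates, as OpenCV has them. Camera axes: x right, y down, z forward; pixel columns grow to the right and rows downward; lengths in m; the calibration is good to about 2 mm. A picture is of the moment at which its call begins. camera_params takes no time and is no camera call.
A pose or a line that the arm cannot do raises PlanningError and nothing moves.
- hand_in(): hands the job in, once; it reports no verdict.
The state is a dict: "t": time; "q": joint angles; "joint_vel": joint speeds; "tau": joint torques, N m; "eef_pos": TCP position; "tcp_rot": TCP orientation; "ft_force": force on the tool from outside, world axes, zero at the start; "torque": the same for the moment, N m; "grip_width": finger opening in m.
Only numpy, scipy, OpenCV 4.12 (cv2) and the standard library are available. Lean on these libraries where they do the work, as an engineer would, in place of code of your own. Each camera call takes 0.05 s, during which the arm holds its last target. There are 200 camera calls.

TASK

A steel jig pin is jammed in the narrow open spout of one of the bamboo boxes on the rack. Lift that box, tip it mouth-down over the tray and tap the underside of its rim on the top edge of the steel bar, as often as it takes for the pin to slide out into the tray. Then lay the box back in its own place on the rack and let go.

Things in the scene. Friction and masses are not known exactly. Their poses are not given: they have to be found in the camera images.
- box_center (a point): Centre of the bamboo box with the narrow open spout, 120 g. +x runs along the box out of its mouth, z up as it lies. Body 70 mm long (x -35 to 35), 40 mm square; spout 24 mm square, x = 35 to 62; round its end a rim band 32 mm wide, x = 49 to 63, underside at z = -18 mm. On the same rack lie two other boxes: one wide open without a spout, one with a broad dark cap on its spout.
- rack: Fixed wooden rack, origin under its middle on the table: two rails 22 mm high, 14 mm wide, 260 mm long along y, at x = -24 and +24 mm. Three boxes lie across them, 90 mm apart, mouths towards +x, centres 42 mm above the table; fingers fit between the rails beside a box.
- pin_center (a point): Centre of the loose steel pin, 12 mm across, 24 mm long (along its x), 21 g. It lies in the spout, its end 2 mm inside the mouth; the rim band's reed pinches its inner 2 mm. Tipping alone does not free it. A tap on the band's underside (1 N and up) knocks the band up 3 mm and lets go; with the mouth 25 to 45 degrees below level the pin then slides out, mostly at the first or second tap.
- knock_bar: Upright steel bar fixed across the middle of a wooden tray. Origin: middle of its top edge, 62 mm above the table; the edge runs 140 mm along y and is 8 mm thick along x; z up. The tray, fixed, is 280 mm along x and 220 mm along y with walls 8 mm thick, 34 mm high; its floor is 54 mm below the bar's top. The pin may fall on either side of the bar.
Things that resemble listed ones, but are neither listed nor needed, are in the scene too. Leave any blue look-alike of the part that bears box_center alone.

How it is judged:
On the way, in this order (a step that is already met when the one before it is completed fails the run):
1. the box, tipped mouth-down by at least 15 degrees with the pin still in the spout, strikes its rim on the bar (contact force between pin_box and knock_bar above 0.5 N and angle between box_center's own x axis and vertical above 1.83 rad and x of pin_center in the frame of box_center between 0.04 and 0.062 m).
2. the pin has dropped out into the tray (x of pin_center in the frame of knock_bar between -0.14 and 0.14 m and y of pin_center in the frame of knock_bar between -0.11 and 0.11 m and height (world z) of pin_center below 0.04 m), for 0.2 s.
At the end, for the whole second after the job is handed in: The pin lies in the tray, and the box lies flat and at rest on the rack, its centre within 20 mm of where it started and level within 10 degrees (all of step 2 and distance of box_center from where it was at the start of the episode below 0.02 m and angle between box_center's own z axis and vertical below 0.17 rad and linear speed of pin_box below 0.02 m/s); the robot touches nothing.
It also fails if it takes over 42 s, if anything falls off the work surface, if the arm or the gripper's body presses on something with over 40 N, if the wrist force passes 120 N, or if a joint passes its speed limit or range.

## Working session

There is one attempt and no reset: what is moved stays moved. The work goes in short steps, each a Python script; the robot and the scene stay as the last script left them, time stands still between calls to the robot, and variables do not carry over. Pictures are saved under pics/ and viewed, about 8 in all and at most 12, crops included, and the job is handed in when it is done.

```bash
ls; mkdir -p pics; python3 - <<'E'
from station import *
import cv2
for n in("top","side"):
    p=camera_params(n);print(n,p)
    cv2.imwrite(f"pics/{n}0.png",read_camera(n))
s=read_state();print(s['t'],s['eef_pos'],s['tcp_rot'],s['grip_width'])
E
```

```text
pics
top {'intrinsics': array([[463.253884  ,   0.        , 264.24602279],
       [  0.        , 463.253884  , 187.3309453 ],
       [  0.        ,   0.        ,   1.        ]]), 'k1': 0.021914186919756735, 'rvec': array([ 2.18846887, -2.17225717,  0.09304792]), 'tvec': array([0.03275938, 0.49053274, 1.15644126])}
side {'intrinsics': array([[387.08316697,   0.        , 257.3983006 ],
       [  0.        , 387.08316697, 192.10859667],
       [  0.        ,   0.        ,   1.        ]]), 'k1': -0.11884552844953872, 'rvec': array([ 0.94147978, -2.38954811,  1.15440876]), 'tvec': array([0.36508528, 0.26622598, 0.83143529])}
0.1 [ 0.1378736  -0.50629736  0.19085876] [-3.11295146e+00 -4.16171896e-01 -1.33534640e-05] 0.0852412109905068
```

View pics/top0.png

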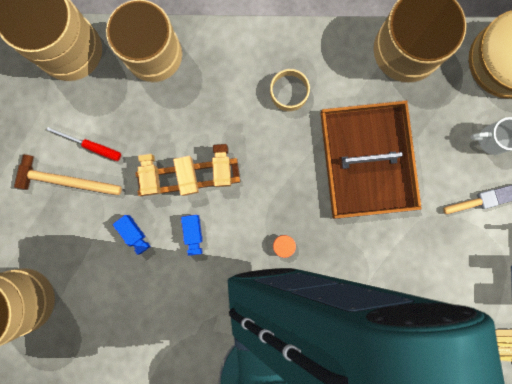

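View pics/side0.png

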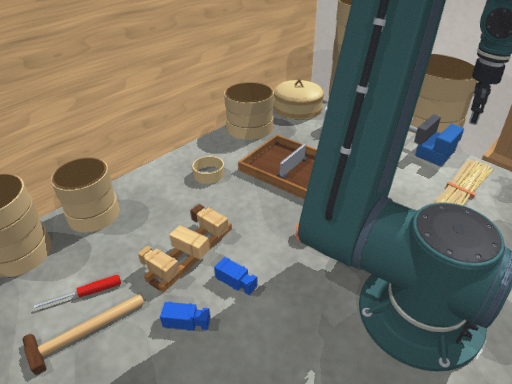

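The top view shows the rack at about (190,172) with three boxes: spout at left (147,175), no spout in the middle (185,175), dark cap at right (221,168). The tray is at (370,158) with its bar running from (341,160) to (402,155). I'll enlarge it next.

```bash
python3 - <<'E'
import cv2
t=cv2.imread("pics/top0.png");s=cv2.imread("pics/side0.png")
cv2.imwrite("pics/c1.png",cv2.resize(t[138:208,125:250],None,fx=6.4,fy=6.4,interpolation=cv2.INTER_CUBIC))
cv2.imwrite("pics/c2.png",cv2.resize(t[95:225,315:425],None,fx=4.5,fy=4.5,interpolation=cv2.INTER_CUBIC))
E
```

```text
(no output)
```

View pics/c1.png

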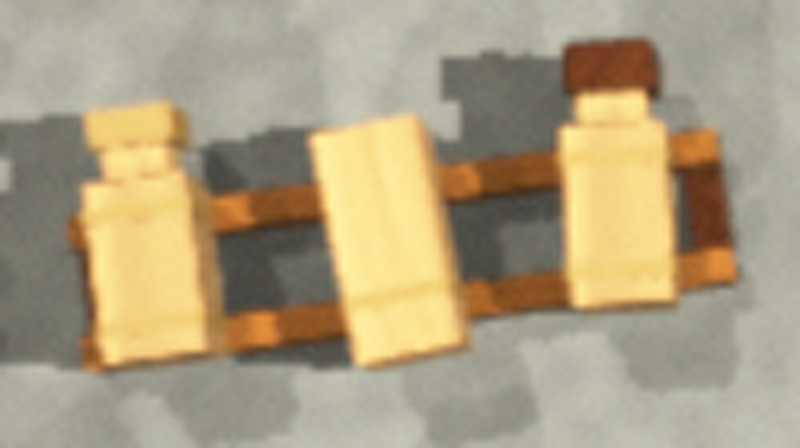

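View pics/c2.png

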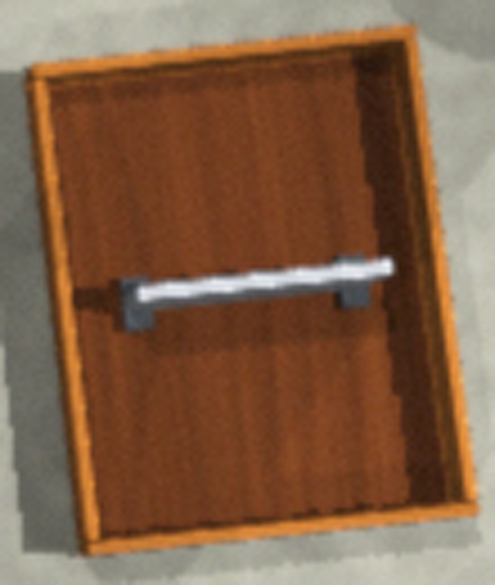

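Crop 1 shows the target box's top-face corners at about (85,187), (190,180), (103,363) and (208,352) (crop px). Crop 2 shows the bar's top edge running from (138,294) to (392,267), and tray wall corners at (33,72), (410,32), (478,508) and (88,548).

```bash
cat > h.py <<'E'
import numpy as np, cv2
from station import *
def pix2w(name,uv,z):
    p=camera_params(name);K=p['intrinsics'];d=np.array([0,0,0,0,0.]);d[0]=p['k1']
    n=cv2.undistortPoints(np.array(uv,float).reshape(-1,1,2),K,d).reshape(-1,2)
    R=cv2.Rodrigues(p['rvec'])[0];c=-R.T@p['tvec']
    r=np.c_[n,np.ones(len(n))]@R
    return c+r*((z-c[2])/r[:,2])[:,None]
def w2pix(name,P):
    p=camera_params(name);d=np.zeros(5);d[0]=p['k1']
    return cv2.projectPoints(np.array(P,float).reshape(-1,3),p['rvec'],p['tvec'],p['intrinsics'],d)[0].reshape(-1,2)
E
python3 - <<'E'
from h import *
f=lambda a,s,o:(np.array(a)+.5)/s-.5+np.array(o)
b=pix2w("top",f([(85,187),(190,180),(103,363),(208,352)],6.4,(125,138)),.062)
print(b,b.mean(0)); ax=b[0]+b[1]-b[2]-b[3];print("yaw",np.degrees(np.arctan2(ax[1],ax[0])),np.linalg.norm(ax)/2,np.linalg.norm(b[0]-b[1]))
rim=pix2w("top",f([(85,108),(187,101)],6.4,(125,138)),.058);print("rim front",rim.mean(0),np.linalg.norm(rim.mean(0)[:2]-b.mean(0)[:2]))
r=pix2w("top",f([(735,268),(88,353),(716,146),(72,231)],6.4,(125,138)),.022);print("rack",r,r.mean(0))
k=pix2w("top",f([(138,294),(392,267)],4.5,(315,95)),.062);print("bar",k,k.mean(0),np.linalg.norm(k[0]-k[1]))
t=pix2w("top",f([(33,72),(410,32),(478,508),(88,548)],4.5,(315,95)),.034);print("tray",t,t.mean(0))
E
```

```text
[[0.53500556 0.34684135 0.062     ]
 [0.53803647 0.30680962 0.062     ]
 [0.46747382 0.33800095 0.062     ]
 [0.47197416 0.29819434 0.062     ]] [0.5031225  0.32246156 0.062     ]
yaw 7.444213886286512 0.06736480543605156 0.04014629899656266
rim front [0.56769186 0.32926957 0.058     ] 0.06492727904805805
rack [[0.50972659 0.09959062 0.022     ]
 [0.474021   0.35459191 0.022     ]
 [0.55846599 0.10772057 0.022     ]
 [0.52242944 0.3623419  0.022     ]] [0.51616076 0.23106125 0.022     ]
bar [[ 0.5559507  -0.16242735  0.062     ]
 [ 0.57182869 -0.30127739  0.062     ]] [ 0.56388969 -0.23185237  0.062     ] 0.1397549461309736
tray [[ 0.68606363 -0.10889634  0.034     ]
 [ 0.71042334 -0.32193369  0.034     ]
 [ 0.44154861 -0.35498165  0.034     ]
 [ 0.41765198 -0.13867818  0.034     ]] [ 0.56392189 -0.23112246  0.034     ]
```

```bash
cat >> h.py <<'E'
from scipy.spatial.transform import Rotation as Ro
BOX=np.array([.5040,.3225,.042]); YB=np.radians(7.0)
BAR=np.array([.5639,-.2315,.062]); YK=np.radians(6.5)
G=np.array([.003,0,.002-.019])          # TCP in box frame
def tool(Rb,s): return Rb@np.array([[-s,0,0],[0,s,0],[0,0,-1]]).T if 0 else Rb@np.column_stack([(-s,0,0),(0,s,0),(0,0,-1)])
def tcp(c,Rb,s=-1): return c+Rb@G, Ro.from_matrix(tool(Rb,s)).as_rotvec()
def Rbox(yaw,pitch=0): return Ro.from_euler('ZY',[yaw,pitch]).as_matrix()
C=np.array([.056,0,-.018])              # tap point on rim, box frame
def tap(yaw,pitch,h,s=-1):
    R=Rbox(yaw,pitch); d=np.array([np.cos(yaw),np.sin(yaw),0])
    return tcp(BAR+.004*d+[0,0,h]-R@C,R,s)
E
python3 - <<'E'
from h import *
for s in(-1,1):
    print(s,"grasp",ik(*tcp(BOX,Rbox(YB),s)),ik(*tcp(BOX+[0,0,.15],Rbox(YB),s)))
    for yaw in(0,np.pi,np.pi/6,-np.pi/6,5*np.pi/6,-5*np.pi/6):
        for p in(30,35): print(np.degrees(yaw),p,[None if q is None else np.round(q,2) for q in (ik(*tap(YK+yaw,np.radians(p),h,s)) for h in(0,.08))])
E
```

```text
-1 grasp [ 4.31561095e-01  4.84908626e-01 -1.67823637e-01  9.18064064e-01
 -4.44089210e-16 -2.83220461e+00] [ 4.31561095e-01  4.00129678e-01  1.14916869e-01  1.28558352e+00
 -4.44089210e-16 -2.83220461e+00]
0.0 30 [array([-0.42,  0.78,  0.44,  1.69, -0.26,  2.67]), array([-0.42,  0.76,  0.62,  1.89, -0.26,  2.67])]
0.0 35 [array([-0.4 ,  0.86,  0.57,  1.82, -0.29,  2.71]), array([-0.4 ,  0.85,  0.76,  2.03, -0.29,  2.71])]
180.0 30 [array([-0.67,  0.26, -0.52,  0.41,  0.36, -0.71]), array([-0.67,  0.18, -0.37,  0.63,  0.36, -0.71])]
180.0 35 [array([-0.71,  0.23, -0.61,  0.29,  0.43, -0.72]), array([-0.71,  0.15, -0.46,  0.52,  0.43, -0.72])]
29.999999999999996 30 [array([-0.36,  0.67,  0.23,  1.44, -0.43,  2.22]), array([-0.36,  0.64,  0.39,  1.63, -0.43,  2.22])]
29.999999999999996 35 [array([-0.32,  0.73,  0.31,  1.53, -0.49,  2.28]), array([-0.32,  0.7 ,  0.46,  1.72, -0.49,  2.28])]
-29.999999999999996 30 [array([-0.5 ,  0.83,  0.52,  1.79, -0.05,  3.06]), array([-0.5 ,  0.81,  0.71,  1.99, -0.05,  3.06])]
-29.999999999999996 35 [array([-0.5 ,  0.92,  0.67,  1.94, -0.05,  3.07])
[... 1308 characters left out ...]
-0.32,  0.7 ,  0.46,  1.72, -0.49, -0.86])]
-29.999999999999996 30 [array([-0.5 ,  0.83,  0.52,  1.79, -0.05, -0.08]), array([-0.5 ,  0.81,  0.71,  1.99, -0.05, -0.08])]
-29.999999999999996 35 [array([-0.5 ,  0.92,  0.67,  1.94, -0.05, -0.07]), None]
150.0 30 [array([-0.55,  0.21, -0.61,  0.23,  0.07,  3.02]), array([-0.55,  0.13, -0.46,  0.46,  0.07,  3.02])]
150.0 35 [array([-0.56,  0.18, -0.71,  0.07,  0.09,  3.02]), array([-0.56,  0.09, -0.57,  0.31,  0.09,  3.02])]
-150.0 30 [array([-0.72,  0.38, -0.3 ,  0.78,  0.51,  1.81]), array([-0.72,  0.32, -0.15,  0.98,  0.51,  1.81])]
-150.0 35 [array([-0.77,  0.37, -0.34,  0.75,  0.6 ,  1.77]), array([-0.77,  0.31, -0.19,  0.95,  0.6 ,  1.77])]
```

```bash
sed -i 's/s=-1)/s=1)/' h.py; python3 - <<'E'
from h import *
p,r=tcp(BOX,Rbox(YB))
reach(p+[0,0,.12],r); grip(.068); print(read_state()['t'])
hit=line_to(p,velocity=.12,max_force=8); grip(0); s=read_state(); print(hit,s['t'],s['eef_pos'],p,s['grip_width'],s['ft_force'])
line_to(p+[0,0,.13],velocity=.15); s=read_state(); print(s['t'],s['grip_width'],s['ft_force'])
cv2.imwrite("pics/lift.png",cv2.resize(read_camera("side")[80:330,60:320],None,fx=2.3,fy=2.3))
E
```

```text
3.6083
False 5.4083 [0.50700247 0.3228538  0.0249877 ] [0.50697764 0.32286561 0.025     ] -0.00011411701237265447 [-0.51845012 -0.31229898  0.14415026]
6.425 -9.467319743168856e-05 [-0.5636636  -0.0296467  -0.01810261]
```

View pics/lift.png

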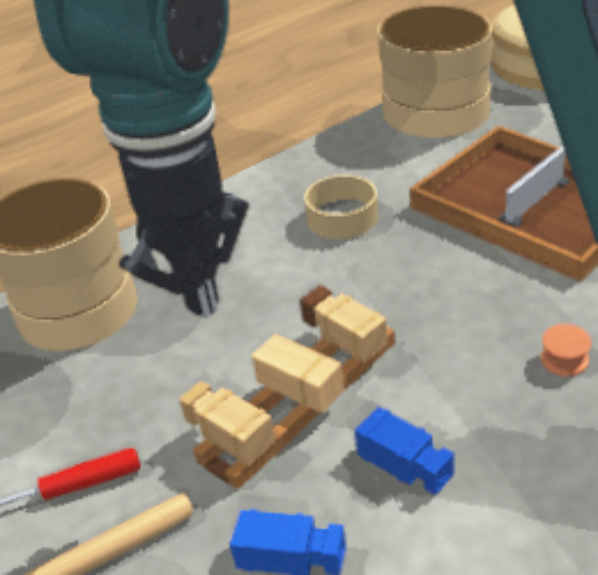

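The lift picture shows the gripper closed on nothing. The spouted box is still on the rack at about crop (235,420). I'll check the box position by projecting it into both views.

```bash
python3 - <<'E'
from h import *
im=read_camera("side"); s0=cv2.imread("pics/side0.png")
R=Rbox(YB); P=[BOX+R@np.array(v)for v in [(-.035,-.02,.02),(-.035,.02,.02),(.035,.02,.02),(.035,-.02,.02),(.063,.016,.016),(.063,-.016,.016),(-.035,-.02,-.02),(-.035,.02,-.02)]]
rk=[[.5097,.0996,.022],[.474,.3546,.022],[.5585,.1077,.022],[.5224,.3623,.022]]
out=[]
for a in(s0,im):
    a=cv2.resize(a[180:300,120:260],None,fx=4,fy=4,interpolation=cv2.INTER_CUBIC)
    for pts,c in((P,(0,0,255)),(rk,(255,0,0)),([read_state()['eef_pos']],(0,255,0))):
        for u in w2pix("side",pts): cv2.circle(a,tuple(int(x) for x in (u-[120,180]+.5)*4),3,c,-1)
    out.append(a)
cv2.imwrite("pics/cmp.png",np.hstack(out)[:, :1120]); print(w2pix("side",[read_state()['eef_pos']]))
cv2.imwrite("pics/cmp.png",cv2.resize(np.hstack(out),(800,343)))
cv2.imwrite("pics/top1.png",cv2.resize(read_camera("top")[130:220,110:260],None,fx=5,fy=5,interpolation=cv2.INTER_CUBIC))
E
```

```text
[[152.43033005 228.68850324]]
```

View pics/cmp.png

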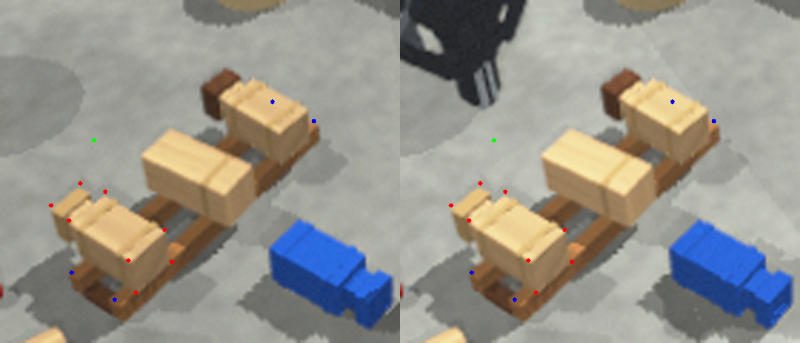

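Both the scene and the fingertip disagree with the projections: the fingertip is at about (148.7,216.7) in the side view, but the TCP projects to (152.4,228.7). I'll look at the top view and triangulate.

View pics/top1.png

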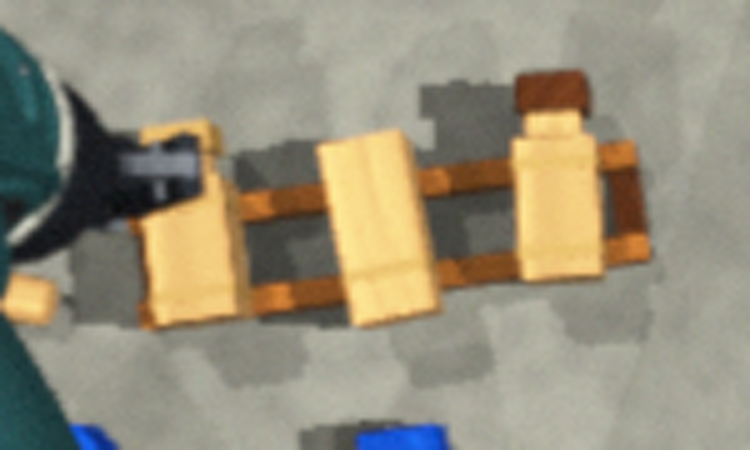

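```bash
python3 - <<'E'
from h import *
s=read_state();print(s['eef_pos'],s['q'],s['grip_width'])
print("start tcp side",w2pix("side",[[.1379,-.5063,.1909]]),"now top (x5 crop)",(w2pix("top",[s['eef_pos']])-[110,130]+.5)*5)
print("base axis side",w2pix("side",[[0,0,0],[0,0,.1]]))
print("tray corners side",w2pix("side",[[0.6861,-.1089,.034],[0.4177,-.1387,.034]]))
E
```

```text
[0.50662759 0.32270639 0.15418195] [4.31557299e-01 4.06936318e-01 6.92908664e-02 1.23447728e+00
 1.24757606e-05 3.09377220e-01] -0.0003158528430605958
start tcp side [[467.68447103 132.79046954]] now top (x5 crop) [[138.57184811 223.55384679]]
base axis side [[421.40159473 311.702401  ]
 [434.63868303 283.38484499]]
tray corners side [[238.32305968 161.25971325]
 [311.09968759 192.26425339]]
```

```bash
python3 - <<'E'
from h import *
t=read_camera("top");s=read_camera("side");s0=cv2.imread("pics/side0.png")
def crop(a,x,y,w,h,f): return cv2.resize(a[y:y+h,x:x+w],None,fx=f,fy=f,interpolation=cv2.INTER_CUBIC)
A=crop(t,110,135,60,50,6);B=crop(s,110,160,66,75,6);Cc=crop(s0,450,75,60,75,6)
H=np.zeros((450+300,396+360,3),np.uint8);H[:450,:396]=B;H[:450,396:]=Cc;H[450:,:360]=A
H=cv2.resize(H,(600,595));print(600/756);cv2.imwrite("pics/tri.png",H)
print("up at start",w2pix("side",[[.1379,-.5063,z] for z in(.19,.23)]),"now",w2pix("side",[[.507,.3228,z] for z in(.155,.195)]),w2pix("top",[[.507,.3228,z] for z in(.155,.195)]))
E
```

```text
0.7936507936507936
up at start [[467.59160142 133.06046138]
 [471.7651455  120.83426151]] now [[152.17661114 228.31635256]
 [148.81423995 214.39858846]] [[137.07891841 174.00537761]
 [132.0612491  171.94523832]]
```

View pics/tri.png

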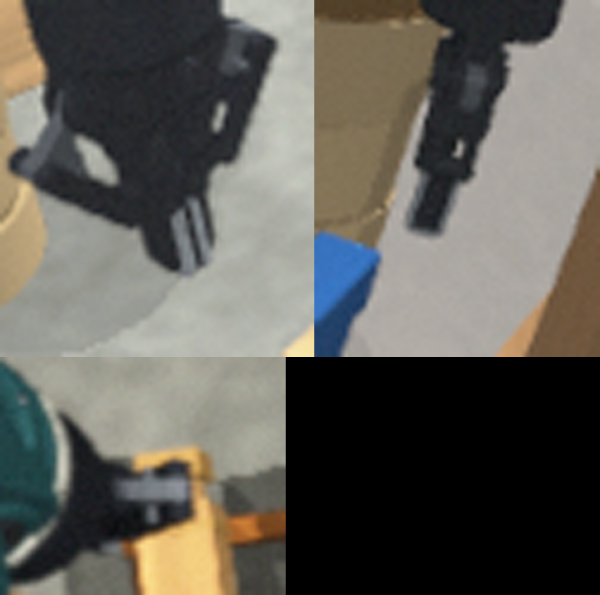

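The fingertip looks about 35 mm higher than eef_pos says, while the tool axis agrees. I'll measure that by touching clear table with the closed fingers.

```bash
python3 - <<'E'
from h import *
r=read_state()['tcp_rot']
print(w2pix("top",[[.64,.24,0]]))
line_to([.64,.24,.13],velocity=.25)
try: h=line_to([.64,.24,-.06],velocity=.07,max_force=5)
except Exception as e: print(e); h=line_to([.64,.24,0.001],velocity=.07,max_force=5)
s=read_state();print(h,s['t'],s['eef_pos'],s['ft_force'])
t=read_camera("top");d=read_camera("side")
def crop(a,c,f=6):
    x,y=[int(v)-30 for v in c]; print(x,y); return cv2.resize(a[y:y+60,x:x+60],None,fx=f,fy=f,interpolation=cv2.INTER_CUBIC)
P=[s['eef_pos']]; print(w2pix("top",P),w2pix("side",P))
cv2.imwrite("pics/touch.png",np.hstack([crop(t,w2pix("top",P)[0]),crop(d,w2pix("side",P)[0])]))
line_to([.64,.24,.13],velocity=.25)
E
```

```text
[[186.54718955 130.14833344]]
True 9.5833 [ 0.63992841  0.23999869 -0.03995922] [-2.3848962   0.2242937  10.37095639]
[[188.98797219 133.22834834]] [[161.60334565 241.53582804]]
158 103
131 211
```

View pics/touch.png

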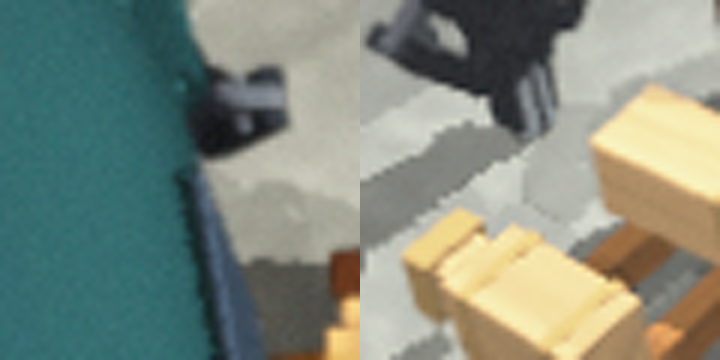

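Contact with the table came at reported z = -0.040, so the real fingertip is about 40 mm short of eef_pos. Next I'll touch at a 35° tilt to tell a tool-length error from a world z error.

```bash
python3 - <<'E'
from h import *
print(w2pix("side",[[.64,.24,0]]),"seen 159.3 233.5")
r=Ro.from_matrix(tool(Rbox(YB,np.radians(35)),1)).as_rotvec()
z=np.array([.50,.02,0]);reach(z+[0,0,.06],r)
h=line_to(z-[0,0,.06],velocity=.06,max_force=5)
s=read_state();print(h,s['t'],s['eef_pos'],s['ft_force']);d=read_camera("side")
P=s['eef_pos'];u=Ro.from_rotvec(s['tcp_rot']).as_matrix()[:,2];print(u)
print("tool-length hyp",w2pix("side",[P-.04*u]),"z hyp",w2pix("side",[P+[0,0,.04]]))
cv2.imwrite("pics/tilt.png",d)
line_to(P+[0,0,.10],velocity=.25)
E
```

```text
[[159.19781233 231.14889477]] seen 159.3 233.5
True 12.875 [ 0.49986609  0.01998136 -0.02838948] [0.73785283 0.48292699 9.95591085]
[-0.56975245 -0.0700682  -0.81882391]
tool-length hyp [[246.1480795  210.78197681]] z hyp [[252.61051771 211.98942766]]
```

Vertical contact offset was 40 mm; tilted it was about 28 mm plus 6 mm for the finger corner, close to 40·cos 35° = 33 mm. So the tool is about 40 mm shorter than modelled, along its own axis. I'll correct for that and grasp again.

```bash
sed -i 's/^G=.*/G=np.array([.003,0,.002-.019-.0395])  # TCP in box frame; real fingers 39.5 mm short of eef_pos/' h.py; python3 - <<'E'
from h import *
for p in(30,35): print([ik(*tap(YK,np.radians(p),h)) is not None for h in(-.01,.02,.06)])
p,r=tcp(BOX,Rbox(YB))
reach(p+[0,0,.08],r); grip(.068)
hit=line_to(p,velocity=.12,max_force=8);s=read_state();print(hit,s['t'],s['eef_pos'],p)
if not hit:
    grip(0); s=read_state(); print(s['t'],s['grip_width'],s['ft_force'])
    line_to(p+[0,0,.10],velocity=.15); s=read_state(); print(s['t'],s['grip_width'],s['ft_force'])
    cv2.imwrite("pics/lift2.png",cv2.resize(read_camera("side")[120:300,60:320],None,fx=2.3,fy=2.3))
E
```

```text
[True, True, True]
[True, True, True]
False 16.0917 [ 0.50734847  0.3230722  -0.0139184 ] [ 0.50697764  0.32286561 -0.0145    ]
16.4583 0.039227291194937244 [-0.19357485 -0.16764083  5.68980167]
17.275 0.03936681227100838 [-0.10150581  0.30213636 -1.29540476]
```

View pics/lift2.png

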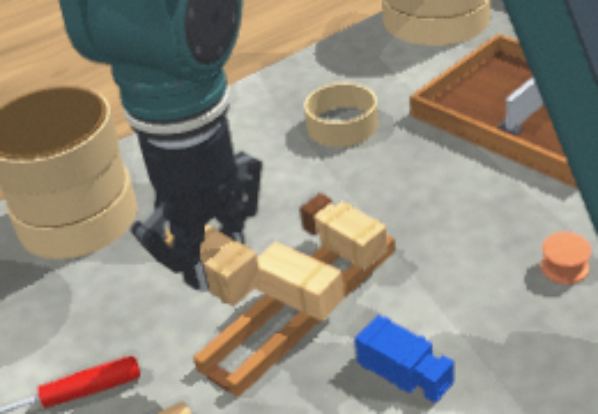

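The box (39 mm wide) is held level in the gripper and the rack slot is empty. Next, the taps.

```bash
python3 - <<'E'
from h import *
a=np.radians(35)
print(w2pix("side",[BAR]))
reach(*tap(YK,a,.06)); print(read_state()['t'])
for i in range(3):
    up,_=tap(YK,a,.02); dn,_=tap(YK,a,-.008)
    line_to(up,velocity=.12)
    h=line_to(dn,velocity=.09,max_force=4); s=read_state()
    print(h,s['t'],s['eef_pos']-tap(YK,a,0)[0],s['ft_force'],s['grip_width'])
    if i==0: A=read_camera("side")
    wait(.25); line_to(up,velocity=.12); wait(.4)
s=read_state();print(s['t'],s['ft_force'])
B=read_camera("side");T=read_camera("top")
k=lambda a,x,y,w,h,f:cv2.resize(a[y:y+h,x:x+w],(int(w*f),int(h*f)),interpolation=cv2.INTER_CUBIC)
cv2.imwrite("pics/tap.png",np.vstack([np.hstack([k(A,200,90,140,110,2.8),k(B,200,90,140,110,2.8)]),np.hstack([k(T,310,90,140,103,2.8),k(cv2.imread("pics/top0.png"),310,90,140,103,2.8)])]))
E
```

```text
[[292.47774057 152.71026814]]
19.3417
True 20.175 [ 8.87112898e-04  3.18693139e-05 -8.37519468e-03] [6.2332681  0.23197736 3.24756644] 0.03955182887522174
True 21.8667 [ 3.07546064e-04  9.29228681e-05 -9.41333523e-03] [5.78360899 1.60344442 5.0252276 ] 0.039278742962094285
True 23.5333 [-1.58397740e-04 -2.87578350e-05 -9.69993485e-03] [ 2.97305328  0.44463577 11.91012246] 0.03903122777305736
24.5833 [ 0.6722782  -0.2218877  -0.88096954]
```

View pics/tap.png

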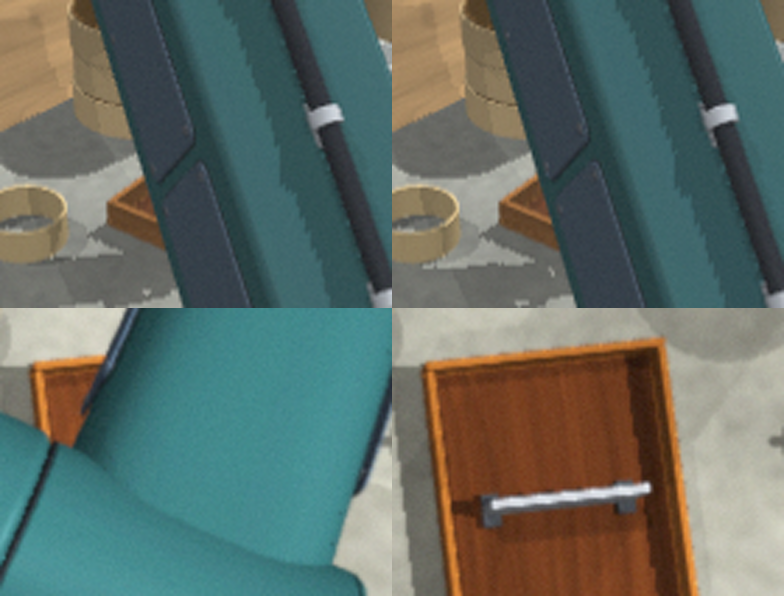

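The arm blocks both views of the tray. I'll swing joint 1 aside, keeping the tip angle, and look for the pin.

```bash
python3 - <<'E'
from h import *
a=np.radians(35)
line_to(tap(YK,a,.055)[0],velocity=.2)
q=np.array(read_state()['q']);q[0]+=.62;move_j(q);print(read_state()['t'])
T=read_camera("top");S=read_camera("side")
cv2.imwrite("pics/t2.png",T);cv2.imwrite("pics/s2.png",S)
t0=cv2.imread("pics/top0.png")
k=lambda a,x,y,w,h,f:cv2.resize(a[y:y+h,x:x+w],(int(w*f),int(h*f)),interpolation=cv2.INTER_CUBIC)
m=[]
for im in(t0,T):
    hsv=cv2.cvtColor(im,cv2.COLOR_BGR2HSV)[105:212,326:416];mk=((hsv[...,1]<90)&(hsv[...,2]>60)).astype(np.uint8)
    n,l,st,c=cv2.connectedComponentsWithStats(mk);print([(list(st[i][2:]),np.round(c[i]+[326,105],1)) for i in range(1,n) if st[i][4]>8])
cv2.imwrite("pics/last.png",np.hstack([k(T,315,95,110,130,3.6),k(S,200,90,145,170,2.753)[:468]]))
E
```

```text
26.35
[([np.int32(31), np.int32(4), np.int32(68)], array([337.2, 105.8])), ([np.int32(8), np.int32(56), np.int32(236)], array([412.9, 124.4])), ([np.int32(61), np.int32(17), np.int32(443)], array([371.1, 158.4])), ([np.int32(6), np.int32(45), np.int32(145)], array([327.5, 195. ])), ([np.int32(11), np.int32(2), np.int32(13)], array([410.7, 210.8]))]
[([np.int32(31), np.int32(4), np.int32(68)], array([337.2, 105.8])), ([np.int32(8), np.int32(56), np.int32(235)], array([412.9, 124.3])), ([np.int32(7), np.int32(11), np.int32(58)], array([363.2, 127.2])), ([np.int32(62), np.int32(17), np.int32(449)], array([370.8, 158.4])), ([np.int32(6), np.int32(46), np.int32(145)], array([327.5, 194.9])), ([np.int32(12), np.int32(2), np.int32(14)], array([410.2, 210.9]))]
```

The tray now holds a new grey blob, 7×11 px at (363,127), about 15×25 mm, which matches the pin. I'll put the box back.

```bash
python3 - <<'E'
from h import *
p,r=tcp(BOX,Rbox(YB))
reach(p+[0,0,.09],r)
line_to(p+[0,0,.012],velocity=.12)
h=line_to(p+[0,0,-.001],velocity=.03,max_force=4);s=read_state();print(h,s['t'],s['eef_pos']-p,s['ft_force'])
grip(.066);print(read_state()['t'])
line_to(p+[0,0,.12],velocity=.12)
q=np.array(read_state()['q']);q[0]-=.5;move_j(q);print(read_state()['t'])
T=read_camera("top");S=read_camera("side")
t0=cv2.imread("pics/top0.png");s0=cv2.imread("pics/side0.png")
k=lambda a,x,y,w,h,f:cv2.resize(a[y:y+h,x:x+w],(int(w*f),int(h*f)),interpolation=cv2.INTER_CUBIC)
row=lambda t,s:np.hstack([k(t,120,135,90,70,4),k(s,130,195,110,100,2.8)])
cv2.imwrite("pics/final.png",np.vstack([row(t0,s0),row(T,S)])) if 0 else cv2.imwrite("pics/final.png",np.vstack([np.hstack([k(t,120,135,90,70,4),k(s,135,195,90,70,4)]) for t,s in((t0,s0),(T,S))]))
E
```

```text
True 28.4917 [0.00075776 0.00022824 0.00249861] [1.51565708 0.78410435 2.56185063]
28.8667
31.1417
```

View pics/final.png

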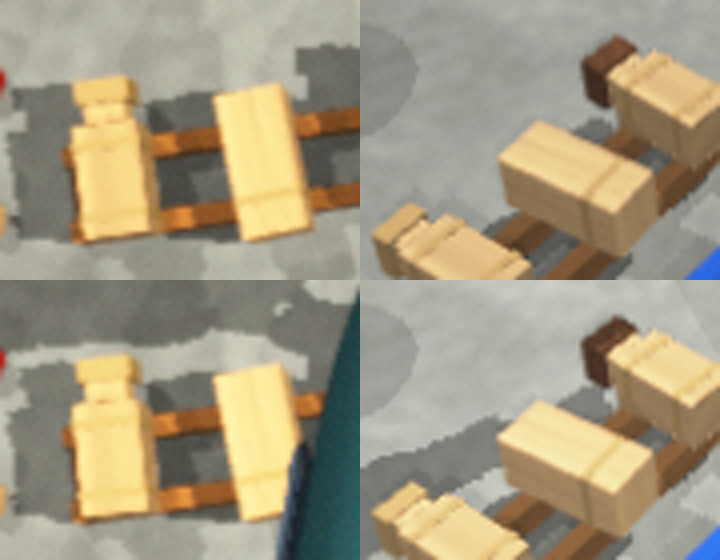

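Before and after match: in both views the box lies flat at the same place, within about 1 px (roughly 2–3 mm). The gripper is clear, so I'm handing in.

```bash
python3 - <<'E'
from station import *
s=read_state();print(s['t'],s['ft_force']);hand_in()
E
```

```text
31.2417 [-0.35239894  0.00748876 -0.21871839]
the job is handed in; nothing more can be done
```

I tipped the spouted box 35° mouth-down, tapped its rim three times on the bar, laid it back in its own place and let go. I handed in at 31.2 s; no verdict was reported.

- **Missed first grasp:** The first grasp closed on air above the box. Two touches on the table showed the real fingers end about 40 mm short of the reported TCP, along the tool axis. With that corrected, the second grasp held (39 mm width).
- **Taps:** All three taps met resistance (4 N force stop), but about 8–10 mm lower than I had computed. The band's 3 mm travel and calibration error probably explain part of this. The contact itself was hidden from both cameras, so I can't rule out that it was not in the middle of the rim. I also can't tell which tap freed the pin.
- **Pin:** After the taps, a new pin-sized blob (about 15 × 25 mm) showed in the tray in the top camera. I found it with image code, not by viewing the picture.
- **Box:** The before and after pictures from both cameras match to about 1 px (2–3 mm). The box lies flat, its neighbours have not moved, and the gripper is clear.

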